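Draw the flush bolt and open the passive leaf of a sample locker

TASK

Seen from the robot, the right leaf of the little sample locker already stands open, but the left, passive leaf is still held shut by its flush bolt. Draw the bolt fully up by its grip on top of the leaf while the leaf is still closed, then swing that leaf wide open, about square to the locker's front or further. Leave it standing open with the bolt still drawn up, and do not upset the glass flask standing on the worktop to the left.

Things in the scene. Friction and masses are not known exactly. Their poses are not given: they have to be found in the camera images.
- bolt_grip (a point): Middle of the flush bolt's steel grip: an upright ribbed cylinder, 20 mm across, 34 tall, with a 24 mm rim on top, standing above the top edge of the left leaf near its free edge. 198 mm above the worktop with the bolt down. Its frame rides on the leaf: z up, -x out of the leaf's outer face, +y towards its hinge, whose upright axis is 130 mm away along +y. The round grip can turn in the fingers.
- bolt (a joint): Lift of the bolt in m, straight up inside the leaf's thickness: 0 is down, its foot 14 mm deep in the hole of the sill, so that the leaf is locked; 0.025 is fully drawn, against a stop. About 4 N lift it, and it stays by friction where it is left.
- leaf (a joint): Opening of the passive left leaf in rad, clockwise seen from above, free edge coming towards the robot: 0 closed, 1.57 square to the front, 1.9 at its stop; it swings lightly and stays. 145 mm wide, 16 thick, top edge at 168 mm, on a fixed grey locker 300 wide, 160 deep, flat bare top at 170 mm. The right leaf, standing open, has only a ball pull on its face.
- flask: Glass conical flask, 64 mm across the base, 102 mm high, origin at the centre of its underside. It stands loose on the worktop to the left of the locker's front, outside the leaf's swing; it is to be left alone.

How it is judged:
By the outcome, as a careful person would: the job done as asked, in the order asked, and still so for the second after the job is handed in, with the robot touching nothing.
It also fails if it takes over 38 s, if anything falls off the work surface, if the arm or the gripper's body presses on something with over 40 N, if the wrist force passes 120 N, or if a joint passes its speed limit or range.

ROBOT

A 6-joint arm with a two-finger parallel gripper is mounted at the origin on a cart in front of the work surface, level with it; the furniture and walls round the work are solid. World frame = base frame: x ahead of the robot, y to its left, z up, the work surface at z = 0. Lengths are in m, angles in rad, forces in N, time in s.
With the tool pointing down it reaches from about 0.375 to 0.975 m from the base axis. Payload 3.8 kg.
Tool frame: the origin (TCP) lies on the centre line of the jaws, within the pads' length; the fingertips stand 25 mm ahead of it and the grasp point (between the pads) lies 6 mm ahead of it; z points along the fingers, y is the direction in which the jaws open and shut (so a half turn about z gives the same grasp; the last joint's range is limited). The gripper opens to 85 mm and grips with 20 to 120 N. Pads are 22 mm wide; open, the fingers measure 114 mm over their backs; the gripper's body (76 mm by 85 mm) begins 54 mm behind the grasp point. The pads swing forward as they close: fully open they stand 13 mm farther back than shut.
Start: joints at [1.144, 0.264, 1.604, -0, 1.274, -0.037], TCP at [0.256, 0.624, 0.256] pointing down, gripper open.
Joint ranges: [-2.63, 2.63], [-0.94, 2.18], [0.31, 2.57], [-1.31, 4.45], [0, 2.66], [-2.55, 2.55]. Speed limits (rad/s): [2.57, 2.57, 3.14, 3.14, 3.14, 3.14].

INTERFACE

Orientations are given as a rotation vector (axis times angle).
In Python, from workcell import bot gives the robot as it stands.
- The arm moves only by the tool servo_tool, never from a script. Its argument "moves" is a list of rows, each a list of 3 entries, a list of its own where there are three numbers: the closure in counts, from 0 (fully open) to 255 (shut), then the shift along the tool's x, y, z in m, then the turn about the tool's z in rad. A call has exactly 8 rows; each row shifts and turns the pose as measured when the row begins, along the tool's axes as they then stand; what a row does not reach is not made up. A row lasts 1/12 s, in which the tool goes at most 41.7 mm and 7.16 degrees, less where a joint would pass 70% of its speed; a pose out of reach is approached as far as the arm can. A call is refused whole if a number of a shift passes 0.0417 or a number of a turn 0.125, either way. A call with a gripper value outside its range is refused whole. The fingers move at their own pace and stop on an object; "newtons" is the grip in N (left out, the last holds). Time passes only in rows, so rows that do not move let the fingers close, or fill a call up. It gives the time, the measured TCP pose, the force and the opening at its end, in the units of the state.
- bot.read_state(): the state, without advancing time (a new reading comes with each control period).
- bot.read_camera(name): name is "scene" or "side" or "wrist"; returns a dict with "pixels" (400x640x3 uint8, red, green, blue), "depth" (400x640 float32, m along the optical axis (not along the pixel's ray), 0 where there is no reading), "intrinsics" (3x3 intrinsics, pixels), "R" (3x3) and "t" (3): a world point X has camera coordinates R X + t. Camera axes: x right, y down, z forward; pixel columns grow to the right and rows downward; lengths in m; the calibration is good to about 2 mm. A picture is of the moment at which its call begins.
- bot.finish_job(): hands the job in, once; it reports no verdict.
The state is a dict: "time": time; "q": joint angles; "joint_vel": joint speeds; "joint_torque": joint torques, N m; "tool_pos": TCP position; "tcp_rot": TCP orientation; "wrist_force": force on the tool from outside, world axes, zero at the start; "torque": the same for the moment, N m; "width": opening from 0.0 (shut) to 1.0 (fully open).
Only numpy, scipy, OpenCV 4.12 (cv2) and the standard library are available. Lean on these libraries where they do the work, as an engineer would, in place of code of your own. Each camera call takes 0.05 s, during which the arm holds its last target.

## Working session

There is one attempt and no reset: what is moved stays moved. The work goes in short steps, Python scripts to look and compute and a tool call to move; the robot and the scene stay as the last step left them, time stands still between calls to the robot, and variables do not carry over. Pictures are saved under pics/ and viewed, and the job is handed in when it is done.

Besides the shell and the picture viewer there is one more tool, called as name([rows], argument=value, ...), one row to a line, values as JSON. servo_tool: Moves the arm, as the interface text tells. Its arguments: {"type":"object","properties":{"moves":{"type":"array","items":{"type":"array"}},"newtons":{"type":"number"}},"required":["moves"]}

```bash
ls; mkdir -p pics
python3 - <<'E'
from workcell import bot
import cv2,numpy as np
s=bot.read_state();print(s)
for n in("scene","side","wrist"):
    c=bot.read_camera(n);cv2.imwrite(f"pics/{n}0.png",c["pixels"][:,:,::-1]);np.savez(f"/tmp/{n}0.npz",**c)
    print(n,c["intrinsics"].tolist(),(-c["R"].T@c["t"]).round(3),c["R"][2].round(2))
E
```

```text
pics
{'time': 0.0, 'q': array([ 1.14413021e+00,  2.64770405e-01,  1.60542834e+00,  2.11211643e-05,
        1.27372099e+00, -3.68989514e-02]), 'joint_vel': array([ 0.0007144 , -0.0002009 , -0.00093152,  0.00117647, -0.00139365,
        0.00070327]), 'joint_torque': array([-5.72364479e-04, -5.15130007e+01, -3.67301273e+01,  1.82837534e-04,
        1.31450026e-02,  2.95686164e-05]), 'tool_pos': array([0.25618355, 0.62373022, 0.25492102]), 'tcp_rot': array([-0.60827857, -3.08157542,  0.0035497 ]), 'wrist_force': array([-0.77743544,  0.32553443, -0.54834027]), 'torque': array([-0.01900641, -0.0120789 , -0.02774276]), 'width': 1.0015704508027177}
scene [[386.710240033616, 0.0, 323.1328740641035], [0.0, 386.710240033616, 198.07272817089273], [0.0, 0.0, 1.0]] [ 0.09  -0.124  0.754] [ 0.6   0.34 -0.72]
side [[424.22765564628276, 0.0, 316.3311516170843], [0.0, 424.22765564628276, 190.4791876981344], [0.0, 0.0, 1.0]] [ 0.035 -0.343  0.484] [ 0.7  0.6 -0.4]
wrist [[289.29866270322077, 0.0, 322.3103957333399], [0.0, 289.29866270322077, 200.7694440146641], [0.0, 0.0, 1.0]] [0.183 0.653 0.372] [ 0.28 -0.12 -0.95]
```

View pics/scene0.png

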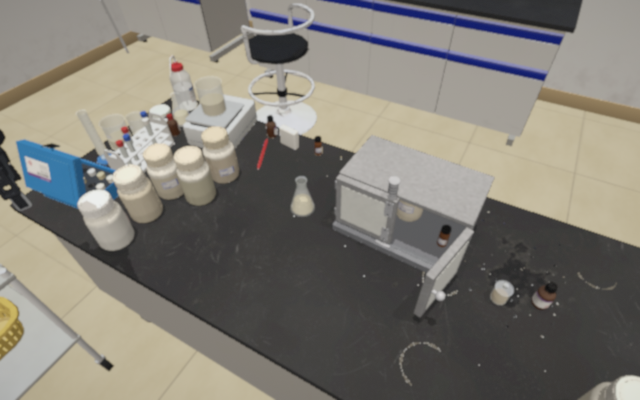

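View pics/side0.png

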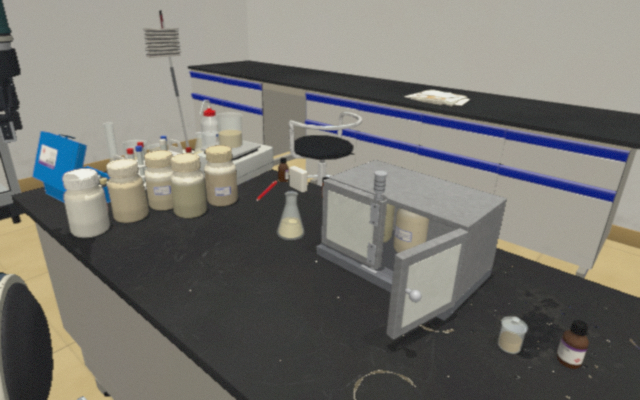

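View pics/wrist0.png

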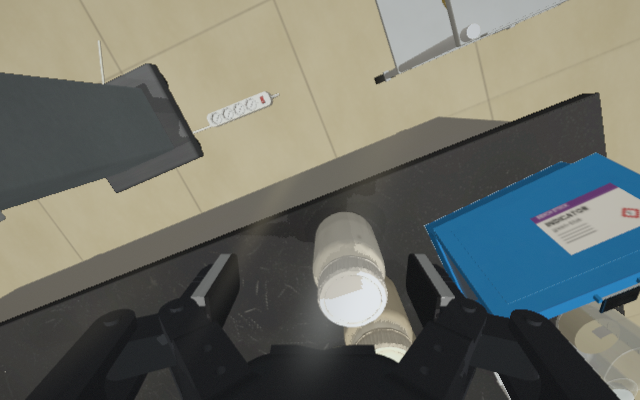

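Scene view: the grip is at about (393,187), the flask at (302,197), and the open right leaf at about (442,275). Side view: the grip is at about (379,183). I'll zoom in on the grip next.

Run:
```python
import cv2,numpy as np
a=cv2.imread("pics/scene0.png")[130:280,320:480];b=cv2.imread("pics/side0.png")[150:300,300:460]
o=np.hstack([cv2.resize(x,None,fx=2.5,fy=2.5,interpolation=cv2.INTER_CUBIC) for x in(a,b)])
cv2.imwrite("pics/zoom0.png",o);print(o.shape)
for n,pts in(("scene",[(393,182),(393,190),(386,240),(337,222),(341,178),(490,180),(302,212),(372,140),(468,232),(430,270)]),("side",[(379,177),(379,190),(375,265),(322,245),(290,236)])):
    c=np.load(f"/tmp/{n}0.npz")
    for u,v in pts:
        d=c["depth"][v,u]
        p=np.linalg.inv(c["intrinsics"])@[u,v,1]*d
        print(n,u,v,(c["R"].T@(p-c["t"])).round(4))
```

```text
(375, 800, 3)
scene 393 182 [0.6372 0.0291 0.2186]
scene 393 190 [0.6347 0.0258 0.1999]
scene 386 240 [0.634  0.0227 0.0382]
scene 337 222 [0.6414 0.154  0.021 ]
scene 341 178 [0.6474 0.1491 0.1676]
scene 490 180 [ 0.7906 -0.1389  0.1707]
scene 302 212 [0.6302 0.2485 0.0188]
scene 372 140 [0.8003 0.1432 0.1697]
scene 468 232 [ 0.6263 -0.1345  0.1696]
scene 430 270 [ 0.5112 -0.098   0.1671]
side 379 177 [0.635  0.0242 0.2131]
side 379 190 [0.6383 0.0239 0.1873]
side 375 265 [0.6379 0.0181 0.0323]
side 322 245 [0.6407 0.1536 0.0206]
side 290 236 [0.6355 0.2434 0.01  ]
```

View pics/zoom0.png

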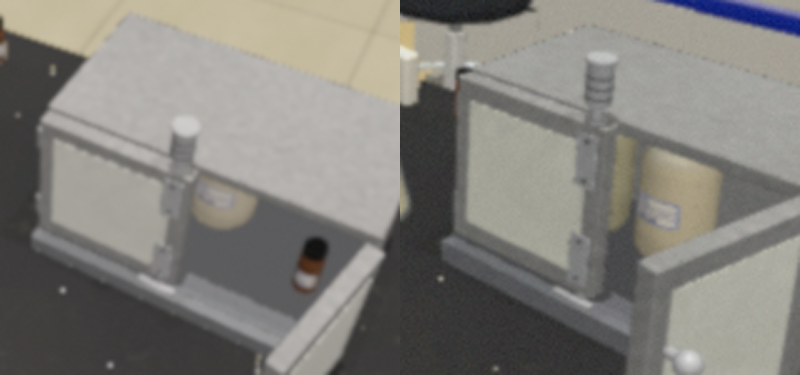

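Run:
```python
import cv2,numpy as np
for n,px in(("scene",(394,180)),("side",(380.4,173.2))):
    c=np.load(f"/tmp/{n}0.npz");Ki=np.linalg.inv(c["intrinsics"]);C=-c["R"].T@c["t"]
    r=c["R"].T@Ki@[*px,1];print(n,"rim",(C+r*(0.215-C[2])/r[2]).round(4))
    v,u=np.mgrid[:400,:640];d=c["depth"]
    P=(np.stack([u,v,np.ones_like(u)],-1)@Ki.T)*d[...,None];W=(P-c["t"])@c["R"]
    m=(d>0)&(abs(W[...,2]-.170)<.004)&(W[...,0]>.55)&(W[...,0]<.95)&(abs(W[...,1])<.3)
    m=cv2.morphologyEx(m.astype(np.uint8),cv2.MORPH_OPEN,np.ones((7,7)))
    q=W[m>0][:,:2].astype(np.float32);rc=cv2.minAreaRect(q);print(rc,cv2.boxPoints(rc).round(3).tolist())
    g=(W[...,2]>.185)&(W[...,2]<.23)&(abs(W[...,0]-.64)<.04)&(abs(W[...,1]-.025)<.04)&(d>0)
    Q=W[g];print(len(Q),Q.min(0).round(3),Q.max(0).round(3),np.median(Q,0).round(3))
    # leaf front face
    g=(W[...,2]>.04)&(W[...,2]<.15)&(abs(W[...,0]-.64)<.03)&(W[...,1]>.03)&(W[...,1]<.15)&(d>0)
    Q=W[g];print("face",np.polyfit(Q[:,1],Q[:,0],1).round(4))
```

```text
scene rim [0.6473 0.0306 0.215 ]
((0.6944507360458374, 0.00838257372379303), (0.30182111263275146, 0.24269947409629822), 86.74720764160156) [[0.5649999976158142, -0.13500000536441803], [0.8069999814033508, -0.14900000393390656], [0.8240000009536743, 0.15199999511241913], [0.5820000171661377, 0.16599999368190765]]
185 [0.632 0.018 0.185] [0.654 0.04  0.221] [0.638 0.027 0.21 ]
face [0.0464 0.6341]
side rim [0.6482 0.0301 0.215 ]
((0.7266885638237, 0.006002604961395264), (0.3017237186431885, 0.17746670544147491), 88.7920913696289) [[0.6349999904632568, -0.14300000667572021], [0.8119999766349792, -0.1469999998807907], [0.8190000057220459, 0.1550000011920929], [0.640999972820282, 0.1589999943971634]]
240 [0.633 0.017 0.185] [0.656 0.039 0.219] [0.639 0.024 0.205]
face [0.0478 0.6352]
```

servo_tool([
  [0,[0,0,-0.012],-0.098],
  [0,[0,0,-0.012],-0.098],
  [0,[0,0,-0.012],-0.098],
  [0,[0,0,-0.01],-0.098],
  [0,[-0.02,-0.03,0],0],
  [0,[-0.02,-0.03,0],0],
  [0,[-0.02,-0.03,0],0],
  [0,[-0.02,-0.03,0],0],
], newtons=60)

```text
time: 0.82
tool_pos: [0.3356, 0.5062, 0.2976]
tcp_rot: [0.052, -3.135, 0.011]
wrist_force: [-0.3, 0.2, 0.7]
width: 0.998
```

```bash
cat > h.py <<'E'
import numpy as np
from workcell import bot
from scipy.spatial.transform import Rotation as Ro
def to(*tg):
    s=bot.read_state();R=Ro.from_rotvec(s["tcp_rot"]).as_matrix()
    print("t",round(s["time"],2),"p",s["tool_pos"].round(4),"yaw(y)",np.degrees(np.arctan2(R[1,1],R[0,1])).round(1),"tilt",R[:,2].round(3),"F",s["wrist_force"].round(1),"w",round(s["width"],3),"q",s["q"].round(2))
    for t in tg: print("to",t,"tool d",(R.T@(np.array(t)-s["tool_pos"])).round(4))
E
python3 -c "
from h import *
to((.646,.03,.29))"
```

```text
t 0.82 p [0.3356 0.5062 0.2976] yaw(y) 91.9 tilt [-0.006 -0.007 -1.   ] F [-0.3  0.2  0.7] w 0.998 q [ 0.94  0.12  1.7   0.    1.33 -0.66]
to (0.646, 0.03, 0.29) tool d [-0.2944 -0.4862  0.0091]
```

servo_tool([
  [0,[-0.02,-0.033,0],0],
  [0,[-0.02,-0.033,0],0],
  [0,[-0.02,-0.033,0],0],
  [0,[-0.02,-0.033,0],0],
  [0,[-0.02,-0.033,0],0],
  [0,[-0.02,-0.033,0],0],
  [0,[-0.02,-0.033,0],0],
  [0,[-0.02,-0.033,0],0],
])

```text
time: 1.48
tool_pos: [0.5084, 0.2345, 0.2962]
tcp_rot: [0.059, -3.133, 0.013]
wrist_force: [0.7, -0.1, -0.1]
width: 1.001
```

servo_tool([
  [0,[-0.02,-0.033,0],0],
  [0,[-0.02,-0.033,0],0],
  [0,[-0.02,-0.033,0],0],
  [0,[-0.02,-0.033,0],0],
  [0,[-0.014,-0.023,0],0],
  [0,[-0.014,-0.023,0],0],
  [0,[-0.013,-0.022,0],0],
  [0,[0,0,0],0],
])

```text
time: 2.15
tool_pos: [0.6428, 0.0199, 0.2938]
tcp_rot: [0.046, -3.131, 0.017]
wrist_force: [0.3, 0.2, 0.8]
width: 1.0
```

Run:
```python
from h import *
import cv2
to((.6455,.03,.29),(.6455,.03,.204))
for n in("scene","wrist"):
    c=bot.read_camera(n);cv2.imwrite(f"pics/{n}1.png",c["pixels"][:,:,::-1]);np.savez(f"/tmp/{n}1.npz",**c)
    p=c["intrinsics"]@(c["R"]@[.6455,.03,.215]+c["t"]);print(n,p[:2]/p[2])
```

```text
t 2.15 p [0.6428 0.0199 0.2938] yaw(y) 91.7 tilt [-0.01  -0.011 -1.   ] F [0.3 0.2 0.8] w 1.0 q [-0.    0.19  1.62 -0.01  1.34 -1.6 ]
to (0.6455, 0.03, 0.29) tool d [-0.003   0.0101  0.0037]
to (0.6455, 0.03, 0.204) tool d [-0.0039  0.011   0.0897]
scene [393.94842173 180.62986038]
wrist [335.30536724 228.46371505]
```

View pics/wrist1.png

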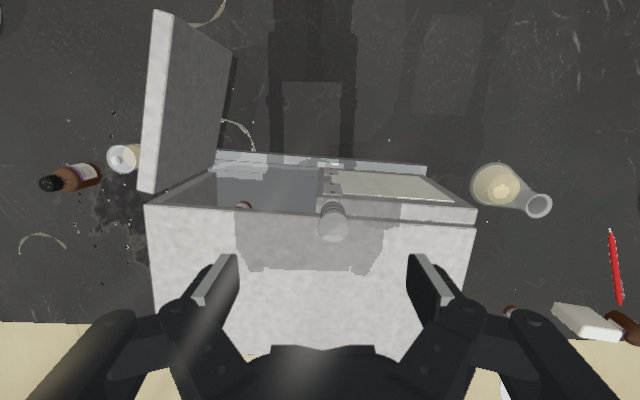

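The wrist view shows the rim at about (334,228), and my estimate projects to (335,228), so they agree. The flask at (500,185) is clear. Descending now.

servo_tool([
  [0,[-0.002,0.006,0.01],0],
  [0,[-0.002,0.005,0.01],0],
  [0,[0,0,0.012],0],
  [0,[0,0,0.012],0],
  [0,[0,0,0.012],0],
  [0,[0,0,0.012],0],
  [0,[0,0,0.012],0],
  [0,[0,0,0],0],
])

```text
time: 2.92
tool_pos: [0.639, 0.0419, 0.2027]
tcp_rot: [0.061, -3.124, 0.01]
wrist_force: [-0.3, 0.1, -0.6]
width: 1.003
```

```bash
python3 -c "
from h import *
to((.6455,.03,.204))"
```

```text
t 2.92 p [0.639  0.0419 0.2027] yaw(y) 92.2 tilt [-0.017 -0.007 -1.   ] F [-0.3  0.1 -0.6] w 1.003 q [ 0.03  0.25  1.73 -0.01  1.19 -1.58]
to (0.6455, 0.03, 0.204) tool d [-0.006  -0.0121 -0.0013]
```

servo_tool([
  [0,[-0.003,-0.006,0],0],
  [0,[-0.003,-0.006,0],0],
  [0,[0,0,0],0],
  [0,[0,0,0],0],
  [0,[0,0,0],0],
  [0,[0,0,0],0],
  [0,[0,0,0],0],
  [0,[0,0,0],0],
])

```text
time: 3.58
tool_pos: [0.6479, 0.0276, 0.2045]
tcp_rot: [0.058, -3.127, 0.011]
wrist_force: [0.7, 0.3, -0.8]
width: 1.002
```

```bash
python3 -c "
from h import *
to((.6455,.03,.204))"
```

```text
t 3.58 p [0.6479 0.0276 0.2045] yaw(y) 92.1 tilt [-0.014 -0.007 -1.   ] F [ 0.7  0.3 -0.8] w 1.002 q [ 0.01  0.26  1.71 -0.01  1.19 -1.6 ]
to (0.6455, 0.03, 0.204) tool d [0.0023 0.0025 0.0005]
```

servo_tool([
  [0,[0.0018,0.0018,0],0],
  [120,[0,0,0],0],
  [255,[0,0,0],0],
  [255,[0,0,0],0],
  [255,[0,0,0],0],
  [255,[0,0,0],0],
  [255,[0,0,0],0],
  [255,[0,0,0],0],
], newtons=50)

```text
time: 4.25
tool_pos: [0.646, 0.0288, 0.2057]
tcp_rot: [0.06, -3.128, 0.014]
wrist_force: [0.5, 0.5, -0.6]
width: 0.244
```

Run:
```python
from h import *
import cv2
to((.6455,.03,.204))
c=bot.read_camera("side");cv2.imwrite("pics/side2.png",cv2.resize(c["pixels"][110:310,260:520,::-1],None,fx=3,fy=3)[:600,:800])
```

```text
t 4.25 p [0.646  0.0288 0.2057] yaw(y) 92.2 tilt [-0.012 -0.009 -1.   ] F [ 0.5  0.5 -0.6] w 0.244 q [ 0.01  0.25  1.71 -0.01  1.19 -1.59]
to (0.6455, 0.03, 0.204) tool d [0.0004 0.0012 0.0017]
```

View pics/side2.png

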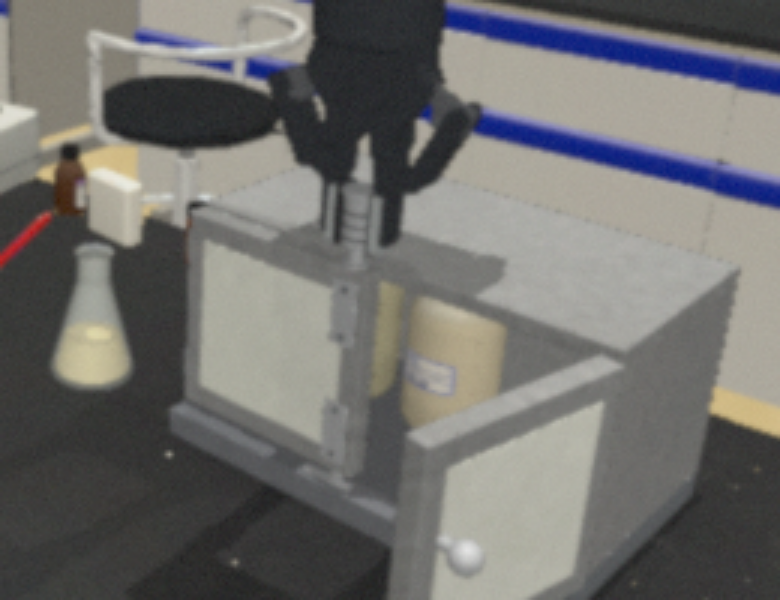

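The pads have closed on the ribbed cylinder (width 0.244, about 20.7 mm). Lifting.

servo_tool([
  [255,[0,0,0],0],
  [255,[0,0,-0.004],0],
  [255,[0,0,-0.004],0],
  [255,[0,0,-0.004],0],
  [255,[0,0,-0.004],0],
  [255,[0,0,-0.004],0],
  [255,[0,0,0],0],
  [255,[0,0,0],0],
])

```text
time: 4.97
tool_pos: [0.6447, 0.0289, 0.2235]
tcp_rot: [0.058, -3.123, 0.014]
wrist_force: [0.3, -0.9, -3.8]
width: 0.248
```

```bash
python3 -c "
from h import *
to((.646,.0288,.2315))"
```

```text
t 4.97 p [0.6447 0.0289 0.2235] yaw(y) 92.1 tilt [-0.018 -0.009 -1.   ] F [ 0.3 -0.9 -3.8] w 0.248 q [ 0.01  0.24  1.69 -0.01  1.22 -1.59]
to (0.646, 0.0288, 0.2315) tool d [-0.0011 -0.0003 -0.008 ]
```

servo_tool([
  [255,[-0.0005,0,-0.003],0],
  [255,[0,0,-0.003],0],
  [255,[0,0,-0.003],0],
  [255,[0,0,-0.002],0],
  [255,[0,0,-0.001],0],
  [255,[0,0,-0.001],0],
  [255,[0,0,-0.001],0],
  [255,[0,0,0],0],
])

```text
time: 5.63
tool_pos: [0.6423, 0.0291, 0.2309]
tcp_rot: [0.056, -3.112, 0.013]
wrist_force: [1.1, -0.7, -7.3]
width: 0.253
```

Run:
```python
from h import *
import cv2
to((.646,.0288,.2315))
c=bot.read_camera("side");cv2.imwrite("pics/side3.png",cv2.resize(c["pixels"][110:310,260:520,::-1],None,fx=3,fy=3)[:600,:800])
```

```text
t 5.63 p [0.6423 0.0291 0.2309] yaw(y) 92.1 tilt [-0.029 -0.009 -1.   ] F [ 1.1 -0.7 -7.3] w 0.253 q [ 0.01  0.24  1.68 -0.01  1.25 -1.59]
to (0.646, 0.0288, 0.2315) tool d [-0.0037 -0.0004 -0.0007]
```

View pics/side3.png

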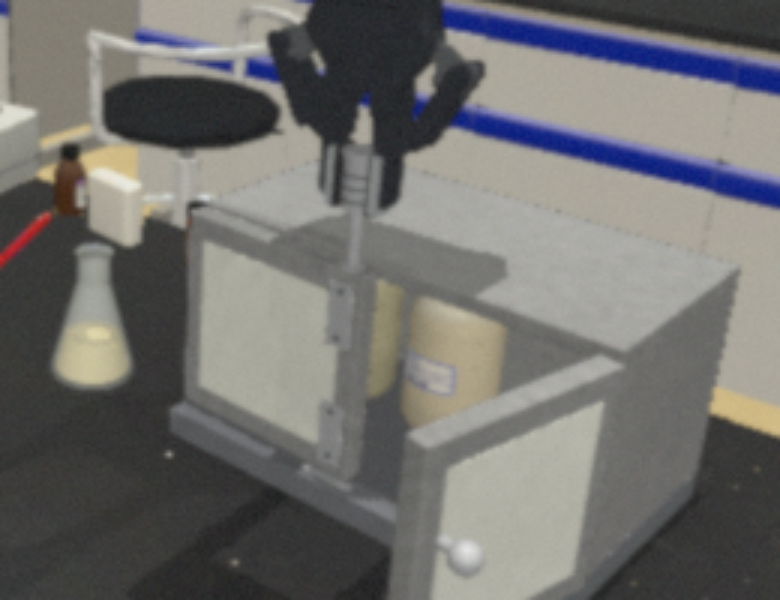

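servo_tool([
  [255,[-0.002,0,-0.001],0],
  [255,[-0.001,0,-0.002],0],
  [255,[-0.001,0,-0.002],0],
  [255,[-0.0005,0,-0.002],0],
  [255,[0,0,-0.002],0],
  [255,[0,0,-0.002],0],
  [255,[0,0,-0.002],0],
  [255,[0,0,-0.002],0],
])

```text
time: 6.35
tool_pos: [0.6402, 0.0293, 0.2313]
tcp_rot: [0.055, -3.088, 0.013]
wrist_force: [3.3, -1.7, -26.0]
width: 0.248
```

Run:
```python
from h import *
import cv2
to((.646,.0288,.2315))
```

```text
t 6.35 p [0.6402 0.0293 0.2313] yaw(y) 92.0 tilt [-0.053 -0.009 -0.999] F [  3.3  -1.7 -26. ] w 0.248 q [ 0.01  0.25  1.67 -0.01  1.28 -1.59]
to (0.646, 0.0288, 0.2315) tool d [-0.0057 -0.0007 -0.0005]
```

The bolt is against its stop: the TCP rose 25.6 mm, and 26 N of extra pull gave no further travel. Next I swing the leaf, turning the tool with it.

servo_tool([
  [255,[0,0,0.0],0],
  [255,[0.004,0,0],0.03],
  [255,[0.0078,0.0002,0],0.06],
  [255,[0.0078,0.0002,0],0.06],
  [255,[0.0078,0.0002,0],0.06],
  [255,[0.0078,0.0002,0],0.06],
  [255,[0.0078,0.0002,0],0.06],
  [255,[0,0,0],0],
])

```text
time: 7.02
tool_pos: [0.5972, 0.0403, 0.2312]
tcp_rot: [-0.478, -3.053, 0.011]
wrist_force: [1.4, -1.9, -21.3]
width: 0.245
```

```bash
cat >> h.py <<'E'
H=np.array([.652,.160])
def sw(*ang):
    s=bot.read_state();R=Ro.from_rotvec(s["tcp_rot"]).as_matrix();g=s["tool_pos"]+.006*R[:,2]
    d=g[:2]-H;print("grip",g.round(4),"r",np.hypot(*d).round(4),"leaf",(np.arctan2(-d[0],-d[1])+.047).round(3))
    to()
    for a in ang:
        b=a-.047;t=np.array([H[0]-.13*np.sin(b),H[1]-.13*np.cos(b),.2373])-.0*R[:,2]
        print(a,(R.T@(t-g)).round(4))
E
python3 -c "
from h import *
sw(.5,.8)"
```

```text
grip [0.5969 0.0403 0.2252] r 0.1318 leaf 0.478
t 7.02 p [0.5972 0.0403 0.2312] yaw(y) 72.2 tilt [-0.051  0.001 -0.999] F [  1.4  -1.9 -21.3] w 0.245 q [ 0.02  0.17  1.77  0.    1.26 -1.24]
0.5 [ 0.0032  0.0019 -0.012 ]
0.8 [ 0.0404  0.0132 -0.0103]
```

servo_tool([
  [255,[0.0078,0.0004,0.0005],0.06],
  [255,[0.008,0.0004,0],0.065],
  [255,[0.008,0.0004,0],0.065],
  [255,[0.008,0.0004,0],0.065],
  [255,[0.008,0.0004,0],0.065],
  [255,[0.008,0.0004,0],0.065],
  [255,[0.008,0.0004,0],0.065],
  [255,[0,0,0],0],
])

```text
time: 7.68
tool_pos: [0.5516, 0.0744, 0.2312]
tcp_rot: [-1.158, -2.873, 0.013]
wrist_force: [2.0, -0.8, -21.2]
width: 0.246
```

```bash
python3 -c "
from h import *
sw(1.2,1.5)"
```

```text
grip [0.5514 0.0744 0.2252] r 0.1321 leaf 0.913
t 7.68 p [0.5516 0.0744 0.2312] yaw(y) 46.1 tilt [-0.044  0.009 -0.999] F [  2.   -0.8 -21.2] w 0.246 q [ 0.08  0.08  1.86  0.01  1.24 -0.73]
1.2 [ 0.0363  0.0107 -0.011 ]
1.5 [ 0.0697  0.0306 -0.0102]
```

servo_tool([
  [255,[0.008,0.0004,0.001],0.065],
  [255,[0.008,0.0004,0],0.065],
  [255,[0.008,0.0004,0],0.065],
  [255,[0.008,0.0004,0],0.065],
  [255,[0.008,0.0004,0],0.065],
  [255,[0.008,0.0004,0],0.065],
  [255,[0.008,0.0004,0],0.065],
  [255,[0,0,0],0],
])

```text
time: 8.35
tool_pos: [0.5255, 0.1233, 0.2313]
tcp_rot: [-1.775, -2.551, 0.018]
wrist_force: [1.3, 0.9, -22.7]
width: 0.243
```

```bash
python3 -c "
from h import *
sw(1.7)"
```

```text
grip [0.5252 0.1234 0.2253] r 0.1319 leaf 1.337
t 8.35 p [0.5255 0.1233 0.2313] yaw(y) 20.3 tilt [-0.034  0.01  -0.999] F [  1.3   0.9 -22.7] w 0.243 q [ 0.17  0.05  1.9   0.02  1.23 -0.19]
1.7 [ 0.0456  0.0135 -0.0114]
```

servo_tool([
  [255,[0.0078,0.0004,0],0.06],
  [255,[0.0078,0.0004,0],0.06],
  [255,[0.0078,0.0004,0],0.06],
  [255,[0.0078,0.0004,0],0.06],
  [255,[0.0078,0.0004,0],0.06],
  [255,[0.0078,0.0004,0],0.06],
  [255,[0,0,0.0],0],
  [255,[0,0,0],0],
])

```text
time: 9.02
tool_pos: [0.5208, 0.1672, 0.2312]
tcp_rot: [-2.192, -2.216, 0.03]
wrist_force: [0.7, -0.7, -21.4]
width: 0.248
```

Run:
```python
from h import *
import cv2
sw(1.7)
c=bot.read_camera("scene");cv2.imwrite("pics/scene4.png",c["pixels"][:,:,::-1])
```

```text
grip [0.5206 0.1672 0.2252] r 0.1316 leaf 1.673
t 9.02 p [0.5208 0.1672 0.2312] yaw(y) 0.6 tilt [-0.03   0.003 -1.   ] F [  0.7  -0.7 -21.4] w 0.248 q [0.26 0.06 1.89 0.01 1.22 0.24]
1.7 [ 0.0035  0.0015 -0.0121]
```

View pics/scene4.png

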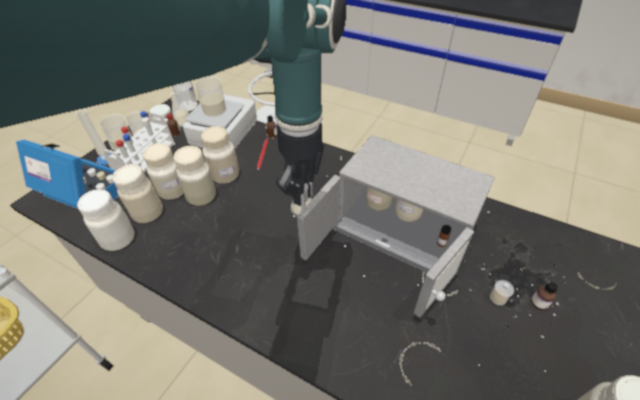

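The leaf stands at about 1.67 rad, and the flask behind the gripper isn't touched. Releasing and withdrawing upward.

servo_tool([
  [255,[0,0,0],0],
  [180,[0,0,0],0],
  [100,[0,0,0],0],
  [60,[0,0,0],0],
  [60,[0,0,0],0],
  [60,[0,0,0],0],
  [60,[0,0,0],0],
  [60,[0,0,0],0],
])

```text
time: 9.73
tool_pos: [0.5338, 0.1685, 0.2561]
tcp_rot: [-2.201, -2.235, -0.023]
wrist_force: [-0.1, -0.0, 1.1]
width: 0.762
```

Run:
```python
from h import *
import cv2
sw(1.7)
c=bot.read_camera("wrist");cv2.imwrite("pics/wrist5.png",c["pixels"][:,:,::-1])
```

```text
grip [0.5338 0.1686 0.2501] r 0.1185 leaf 1.69
t 9.73 p [0.5338 0.1685 0.2561] yaw(y) 0.9 tilt [ 0.008  0.014 -1.   ] F [-0.1 -0.   1.1] w 0.762 q [0.25 0.04 1.86 0.01 1.23 0.24]
1.7 [ 0.0021 -0.0114  0.0127]
```

View pics/wrist5.png

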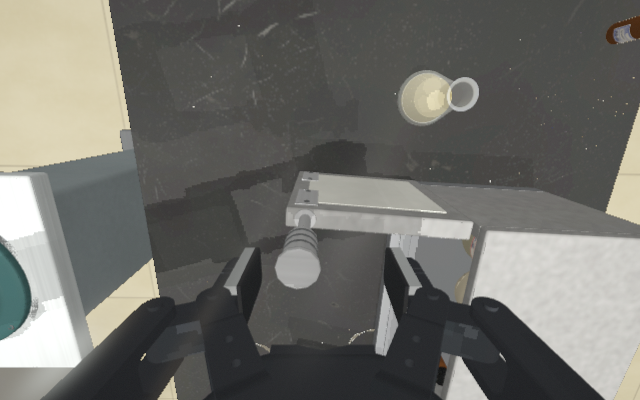

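The wrist view shows the fingers clear of the grip at about (300,265), with the bolt still up. Rising and checking.

servo_tool([
  [60,[0,-0.006,-0.005],0],
  [60,[0,0,-0.015],0],
  [60,[0,0,-0.02],0],
  [60,[0,0,-0.02],0],
  [60,[0,0,-0.02],0],
  [60,[0,0,-0.02],0],
  [60,[0,0,0],0],
  [60,[0,0,0],0],
])

```text
time: 10.45
tool_pos: [0.5218, 0.1667, 0.3585]
tcp_rot: [-2.197, -2.233, -0.012]
wrist_force: [-0.4, -0.1, -0.8]
width: 0.764
```

Run:
```python
from h import *
import cv2
to()
im=[]
for n in("side","wrist","scene"):
    c=bot.read_camera(n);np.savez(f"/tmp/{n}6.npz",**c)
    im.append(cv2.resize(c["pixels"][:,:,::-1],(400,250)) if n=="wrist" else c["pixels"][130:330,220:540,::-1])
    d=c["depth"];v,u=np.mgrid[:400,:640];W=((np.stack([u,v,np.ones_like(u)],-1)@np.linalg.inv(c["intrinsics"]).T)*d[...,None]-c["t"])@c["R"]
    g=(d>0)&(W[...,2]>.19)&(W[...,2]<.27)&(abs(W[...,0]-.521)<.03)&(abs(W[...,1]-.167)<.03)
    Q=W[g];print(n,len(Q),*( (Q.min(0).round(3),Q.max(0).round(3)) if len(Q) else ()))
    g=(d>0)&(W[...,2]>.163)&(W[...,2]<.174)&(W[...,0]>.5)&(W[...,0]<.62)&(W[...,1]>.13)&(W[...,1]<.2)
    Q=W[g]
    if len(Q)>20: print("leaf top",len(Q),"dy/dx",np.polyfit(Q[:,0],Q[:,1],1).round(3))
o=np.zeros((600,800,3),np.uint8)
o[:250,:400]=cv2.resize(im[0],(400,250));o[:250,400:]=im[1];o[250:600,:560]=cv2.resize(im[2],(560,350));cv2.imwrite("pics/end6.png",o)
```

```text
t 10.45 p [0.5218 0.1667 0.3585] yaw(y) 0.9 tilt [-0.001  0.012 -1.   ] F [-0.4 -0.1 -0.8] w 0.764 q [ 0.26 -0.03  1.74  0.01  1.43  0.24]
side 300 [0.508 0.155 0.19 ] [0.533 0.178 0.244]
leaf top 312 dy/dx [-0.062  0.196]
wrist 700 [0.509 0.156 0.207] [0.532 0.179 0.244]
leaf top 1390 dy/dx [-0.084  0.213]
scene 225 [0.508 0.156 0.19 ] [0.531 0.178 0.245]
leaf top 337 dy/dx [-0.062  0.198]
```

View pics/end6.png

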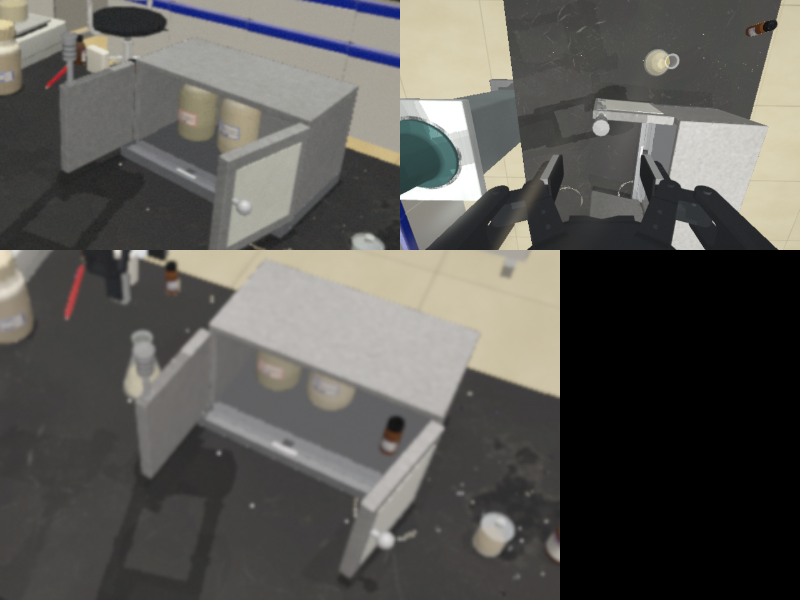

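The final views show the left leaf open with the grip raised: its top reads 0.244 m, against about 0.220 m before. The flask is upright, and the arm is clear above everything.

```bash
python3 -c "
from workcell import bot
print(bot.finish_job())"
```

```text
the job is handed in; nothing more can be done
None
```

The left leaf now stands open at about 1.68 rad, past square, with the bolt drawn up. I handed the job in at about 10.6 s of the 38 s allowed; no verdict was reported.

- **Bolt:** I gripped it from above and drew it up 25.6 mm until it hit its stop. 26 N of extra pull gave no further travel. In the final pictures the grip's top reads 24–25 mm higher than at the start.
- **Order:** I lifted the bolt before swinging the leaf. During the last part of the lift the tool tilted about 3° and drifted about 5 mm towards the robot. The leaf may therefore have crept up to roughly 0.03 rad before the bolt was fully up; I did not measure its angle then.
- **Leaf:** I swung it open with the tool turning along with it. After release the leaf's top edge gave 1.68 rad, against 1.67 rad from the arm's position just before.
- **Release:** About 21 N of upward pull remained during the swing, so the tool jumped up about 25 mm when the fingers opened. The pictures afterwards showed neither the leaf nor the bolt had moved.
- **Flask and surroundings:** The flask stands upright where it was. The gripper is open about 120 mm above the leaf, touching nothing, and the wrist force is near zero.

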